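# Fish a sample carrier out of a deep well with the T picker

### The job

Take the long T picker from its stand, reach down into the deep well that holds the sample carrier with the slotted cap, feel lightly for the slot, turn the T bar under the cap and draw the carrier straight out. Set it down gently, upright in the steel tray, free the picker from it and hang the picker back in its stand. Never press, twist or pull hard on the carrier or the block, do not touch the carrier with the fingers, and leave the plain spacer in the other well and the glassware alone.

Things in the scene. Friction and masses are not known exactly. Their poses are not given: they have to be found in the camera images.
- block: Fixed aluminium block, 80 x 150 x 130 mm (x, y, z), on a 6 mm foot plate 92 x 162 mm. Origin: centre of its underside, z up. Two square wells, 37 mm wide, open at the top, centred at x = 0, y = +38 and -38 mm of the block; one holds the carrier, the other the spacer, either way round.
- block_top (a point): Centre of the block's top face, 130 mm up, level with the wells' mouths. In each well the thing stands on a sprung pad, its underside 20 mm above the worktop. The pad starts to yield at about 1 N of push on the carrier, goes down at 0.4 N per mm and is solid after 8 mm (about 4 N).
- carrier: Sample carrier, about 100 g: square steel body 34 x 34 x 40 mm, hollow (30 mm square inside) from z = 20 to 40 mm, closed by a round dark steel cap 33 mm across from z = 40 to 44 mm. Origin: centre of its underside, z up. It stands in a well with 1.5 mm play each side, yawed with the block (within 0.1 rad).
- cap_top (a point): Centre of the cap's upper face, 44 mm above the carrier's underside; axes as the carrier's. The 4 mm thick cap has one straight through slot over its centre, 26 mm long, 7.5 mm wide. The slot's direction is NOT measured: anywhere within 0.85 rad either way of the carrier's x axis. The cap is stuck fast: it does not turn, and must not be forced.
- blank: Plain spacer in the other well: the same square steel body and height, with a smooth round top without slot. Origin: centre of its underside.
- picker: Long-reach picker, 100 g, hanging upright in the stand. Origin: centre of the T bar at its lower end, z up along the shaft. T bar: round, 6 mm thick, 23 mm long along the picker's x axis. Shaft: round, 6 mm thick. Collar: 34 mm across, z = 105 to 110 mm, rests on the stand's top plate. Not measured while held.
- handle (a point): Middle of the picker's handle, 133 mm above the picker's origin, same axes: a black upright block 24 mm (x) by 18 mm (y), from 110 to 156 mm above the picker's origin. Grip it from above across the 18 mm (y), fingertips just over the collar. Not measured while held.
- stand: Fixed aluminium stand, 80 x 90 mm foot, top plate 60 x 70 mm on two side plates (at y = +-32.5 mm). Origin: centre of its underside.
- stand_hole (a point): Centre of the 28 mm round hole in the stand's top plate, at the plate's upper face (120 mm above the worktop). The picker hangs through it by its collar, origin 105 mm below this point; the T bar passes at any yaw.
- tray: Fixed shallow steel tray, 100 x 100 mm, 14 mm high, walls and floor 3 mm thick, empty. Origin: centre of its underside; inner floor at z = 3 mm.
- std_vial: Bystander: glass vial, 33 mm across, 65 mm high, near the tray. Origin: centre of its underside.
- beaker_100: Bystander: glass beaker, 54 mm across, 68 mm high. Origin: centre of its underside.
- vial_e: Bystander: small glass vial, 27 mm across, 57 mm high, on the robot's side of the block. Origin: centre of its underside.
There are look-alikes about, which are no part of the job. Leave any black or brown look-alike of the stand alone.

How it is judged:
By the outcome, as a careful person would: the job done as asked, in the order asked, and still so for the second after the job is handed in, with the robot touching nothing.
It also fails if it takes over 72 s, if anything falls off the work surface, if the arm or the gripper's body presses on something with over 40 N, if the wrist force passes 120 N, or if a joint passes its speed limit or range.

### The arm

A 7-joint arm with a two-finger parallel gripper is mounted at the origin on a cart in front of the work surface, level with it; the furniture and walls round the work are solid. World frame = base frame: x ahead of the robot, y to its left, z up, the work surface at z = 0. Lengths are in m, angles in rad, forces in N, time in s.
With the tool pointing down it reaches from about 0.4 to 0.85 m from the base axis. Payload 10.4 kg.
Tool frame: the origin (TCP) lies on the centre line of the jaws, within the pads' length; the fingertips stand 14 mm ahead of it and the grasp point (between the pads) lies 5 mm behind it (manip.tip_reach is the distance from the TCP to the fingertips, in m); z points along the fingers, y is the line along which they close (so a half turn about z gives the same grasp; the last joint's range is limited). The gripper opens to 85 mm and grips with 20 to 120 N. Pads are 22 mm wide; open, the fingers measure 114 mm over their backs; the gripper's body (76 mm by 85 mm) begins 54 mm behind the grasp point. The pads swing forward as they close: fully open they stand 13 mm farther back than shut.
Start: joints at [-1.37, 0.332, -0.065, 1.46, 0.022, 1.35, -0.088], TCP at [0.139, 0.609, 0.208] pointing down, gripper open.
Joint ranges: [-2.6, 2.6], [-0.5, 2.12], [-1.47, 1.34], [0.16, 2.42], [-1.27, 4.41], [0.06, 2.06], [-2.6, 2.6]. Speed limits (rad/s): [2.22, 2.22, 2.79, 2.79, 3.14, 3.14, 3.14].

### API

Orientations are given as a unit quaternion [x, y, z, w].
In Python, from workcell import manip gives the robot as it stands.
- The arm moves only by the shell command python3 -m pendant 'ROWS' [FORCE]. ROWS is JSON, a list of rows, each a list of 7 numbers: the shift along the tool's x, y, z in units of 50 mm (1.0 is 50 mm), then the turn, a rotation vector about the tool's x, y, z in units of 8 degrees (1.0 is 8 degrees), then the opening, from -1 (shut) to 1 (fully open), so that 0 is half open. In form: [[dx, dy, dz, ax, ay, az, jaw], ...]. A call has exactly 10 rows; each row is the pose to reach, as a shift and turn from the pose commanded when the call began, along the tool's axes at that moment; what a row does not reach only later rows make up. A row lasts 1/8 s, in which the tool goes at most 62.5 mm and 10.7 degrees, less where a joint would pass 70% of its speed; a pose out of reach is approached as far as the arm can. A call with a gripper value outside its range is refused whole. The fingers move at their own pace and stop on an object; FORCE is the grip in N (left out, the last holds). Time passes only in rows, so rows that repeat a pose let the fingers close, or fill a call up. It gives the time, the measured TCP pose, the force, the opening and the grip force at its end, in the units of the state.
- manip.get_obs(): the state, without advancing time (a new reading comes with each control period).
- manip.camera(name): name is "scene" or "side" or "wrist"; returns (picture, depth): 400x640x3 uint8, red, green, blue; 400x640 float32, m along the optical axis (not along the pixel's ray), 0 where there is no reading.
- manip.get_calibration(name): a dict with "fx", "fy", "cx", "cy" (pixels), "xyz" and "orientation" of the camera in the world. Camera axes: x right, y up, looking along -z (the intrinsics and any distortion apply to the point x, -y, -z); pixel columns grow to the right and rows downward; lengths in m; the calibration is good to about 2 mm. A picture is of the moment at which its call begins: read the wrist's pose just before it. get_calibration takes no time and is no camera call; for the wrist camera it gives the pose at the moment of the call.
- manip.hand_in(): hands the job in; it is judged then, once.
Trained networks look in the newest picture that a camera, given by its name, has taken for a name from the list of things; names that differ only in an ending like _2 or _b are one class to them, and where a whole thing is asked for, a point or a joint stands for the part that bears it (a point fixed in the world has none). Each returns a list of dicts, best first, with "p" (0 to 1); they miss things now and then, are a little off and sometimes report something else, mostly with a low value. They report only what shows in the picture. A call takes as long as a camera call. They do not tell look-alikes from the thing itself.
- manip.find_in(thing, camera): "box" ([left, top, right, bottom] in pixels, round what is visible of it).
- manip.trace(thing, camera): "pixels" (400x640 bool, what is visible of it) and "box" ([left, top, right, bottom] in pixels, round what is visible of it).
- manip.tip_of(thing, camera): "pixel" ([column, row] in pixels: a listed point, or the origin of a listed thing).
The state is a dict: "clock": time; "joint_pos": joint angles; "joint_velocities": joint speeds; "tau": joint torques, N m; "position": TCP position; "ee_rot": TCP orientation; "ft_force": force on the tool from outside, world axes, zero at the start; "torque": the same for the moment, N m; "grip_width": opening from 0.0 (shut) to 1.0 (fully open); "grasp_force": force on a finger pad.
Only numpy, scipy, OpenCV 4.12 (cv2) and the standard library are available. Lean on these libraries where they do the work, as an engineer would, in place of code of your own. Each camera call takes 0.05 s, during which the arm holds its last target. There are 200 camera calls.

## Working session

There is one attempt and no reset: what is moved stays moved. The work goes in short steps, Python scripts to look and compute and a shell command to move; the robot and the scene stay as the last step left them, time stands still between calls to the robot, and variables do not carry over. Pictures are saved under pics/ and viewed, at most 13 in all, crops included, and the job is handed in when it is done.

```bash
mkdir -p pics; ls
cat > h.py <<'E'
import numpy as np, cv2
from scipy.spatial.transform import Rotation as R
from workcell import manip
def cal(n): 
    c=manip.get_calibration(n); return c
def world(c,u,v,d):
    p=np.array([(u-c['cx'])/c['fx']*d, -(v-c['cy'])/c['fy']*d, -d])
    return R.from_quat(c['orientation']).apply(p)+np.array(c['xyz'])
def ray_z(c,u,v,z):
    o=np.array(c['xyz']); r=world(c,u,v,1.0)-o
    return o+r*(z-o[2])/r[2]
def cloud(c,d):
    v,u=np.mgrid[0:400,0:640]
    p=np.stack([(u-c['cx'])/c['fx']*d, -(v-c['cy'])/c['fy']*d, -d],-1)
    return p@R.from_quat(c['orientation']).as_matrix().T+np.array(c['xyz'])
def save(n,im): cv2.imwrite('pics/'+n,im[...,::-1])
E
python3 - <<'E'
from h import *
o=manip.get_obs(); print({k:np.round(v,3) for k,v in o.items()})
ims=[]
for n in ['scene','side']:
    im,d=manip.camera(n); c=cal(n); print(n,{k:np.round(v,3) for k,v in c.items()})
    np.savez(n+'0.npz',im=im,d=d)
    save(n+'0.png',im)
    P=cloud(c,d)
    for t in ['block','stand','picker','tray','carrier','blank','std_vial','beaker_100','vial_e']:
        r=manip.trace(t,n)
        for q in r[:3]:
            m=q['pixels']&(d>0); print(t,round(q['p'],2),np.round(q['box']),np.round(np.median(P[m],0),3) if m.any() else '', np.round(np.percentile(P[m][:,2],95),3) if m.any() else '')
    for t in ['cap_top','block_top','stand_hole','handle']:
        for q in manip.tip_of(t,n)[:3]:
            u,v=q['pixel']; dd=d[int(v),int(u)]; print(t,round(q['p'],2),np.round(q['pixel']),np.round(world(c,u,v,dd),3))
E
```

```text
pics
{'clock': np.float64(0.0), 'joint_pos': array([-1.37 ,  0.333, -0.065,  1.461,  0.022,  1.35 , -0.088]), 'joint_velocities': array([ 0.001, -0.001, -0.   ,  0.001,  0.   , -0.002,  0.001]), 'tau': array([-1.0000e-03, -6.2544e+01,  4.9000e-02, -3.9161e+01,  1.6000e-02,
        1.0000e-02, -0.0000e+00]), 'position': array([0.139, 0.609, 0.207]), 'ee_rot': array([ 0.112,  0.994, -0.001, -0.   ]), 'ft_force': array([-0.626, -0.443,  0.027]), 'torque': array([-0.043, -0.013,  0.039]), 'grasp_force': np.float64(0.0), 'grip_width': np.float64(1.002)}
scene {'fx': np.float64(374.732), 'fy': np.float64(374.732), 'cx': np.float64(316.097), 'cy': np.float64(199.211), 'xyz': array([-0.056, -0.356,  0.874]), 'orientation': array([ 0.357, -0.154, -0.378,  0.84 ])}
block 0.79 [404. 248. 488. 335.] [ 0.496 -0.253  0.104] 0.131
block 0.4 [340. 232. 380. 274.] [0.526 0.006 0.003] 0.013
stand 0.78 [227. 130. 254. 170.] [0.567 0.588 0.053] 0.12
stand 0.77 [282. 176. 320. 226.] [0.522 0.243 0.045] 0.12
stand 0.7 [262. 148. 289. 197.] [0.558 0.4   0.055] 0.12
picker 0.68 [295. 168. 304. 211.] [0.525 
[... 1069 characters left out ...]
 208. 329. 225.] [0.533 0.265 0.147] 0.172
tray 0.74 [301. 198. 342. 214.] [ 0.532 -0.005  0.005] 0.015
tray 0.15 [284. 192. 296. 211.] [0.631 0.023 0.047] 0.066
std_vial 0.42 [285. 191. 293. 212.] [0.631 0.025 0.048] 0.066
beaker_100 0.85 [280. 210. 296. 235.] [0.641 0.146 0.044] 0.066
beaker_100 0.53 [320. 205. 332. 225.] [0.533 0.265 0.146] 0.172
vial_e 0.5 [344. 156. 356. 171.] [ 0.411 -0.252  0.032] 0.058
block_top 0.57 [321. 143.] [ 0.522 -0.232  0.129]
block_top 0.5 [350. 170.] [ 0.409 -0.249  0.009]
stand_hole 0.82 [325. 219.] [0.533 0.269 0.139]
stand_hole 0.81 [315. 258.] [0.563 0.368 0.088]
stand_hole 0.66 [312. 321.] [0.577 0.57  0.081]
handle 0.79 [326. 214.] [0.529 0.268 0.153]
```

View pics/scene0.png

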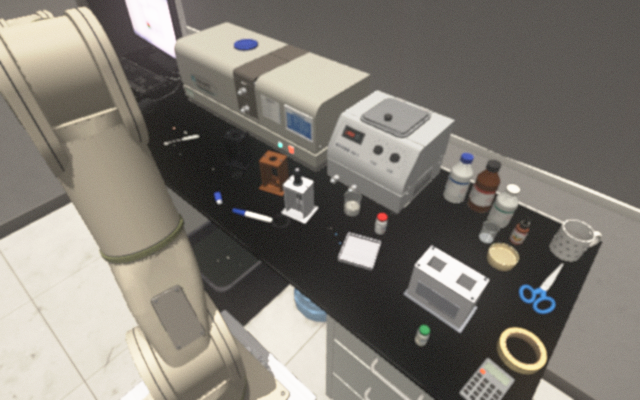

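Run:
```python
from h import *
z=np.load('scene0.npz'); im,d=z['im'],z['d']; c=cal('scene'); P=cloud(c,d)
def top(zl,zh,box):
    x0,x1,y0,y1=box
    m=(P[...,2]>zl)&(P[...,2]<zh)&(P[...,0]>x0)&(P[...,0]<x1)&(P[...,1]>y0)&(P[...,1]<y1)&(d>0)
    q=P[m][:,:2].astype(np.float32); print(m.sum(),cv2.minAreaRect(q),np.round(q.mean(0),4), np.round(np.median(P[m][:,2]),4))
top(.122,.138,(.4,.65,-.4,-.1))
top(.112,.128,(.45,.6,.15,.33))
top(.15,.19,(.45,.6,.15,.33))
top(.008,.02,(.44,.61,-.08,.09))
cr=[cv2.resize(im[150:235,270:350],(400,425),interpolation=2),cv2.resize(im[245:330,405:485],(400,425),interpolation=2)]
save('crop0.png',np.hstack(cr))
```

```text
1587 ((0.5336365103721619, -0.24585697054862976), (0.15006883442401886, 0.08447341620922089), 89.50322723388672) [ 0.5307 -0.2488] 0.1291
302 ((0.5313162803649902, 0.253298282623291), (0.06296390295028687, 0.07335098832845688), 11.682842254638672) [0.5265 0.2468] 0.1187
69 ((0.5301395654678345, 0.2519114017486572), (0.025412824004888535, 0.016575662419199944), 21.34837532043457) [0.5286 0.2501] 0.165
177 ((0.5243175625801086, 0.0061311498284339905), (0.10382190346717834, 0.0998803973197937), 20.81259536743164) [0.5229 0.0038] 0.012
```

View pics/crop0.png

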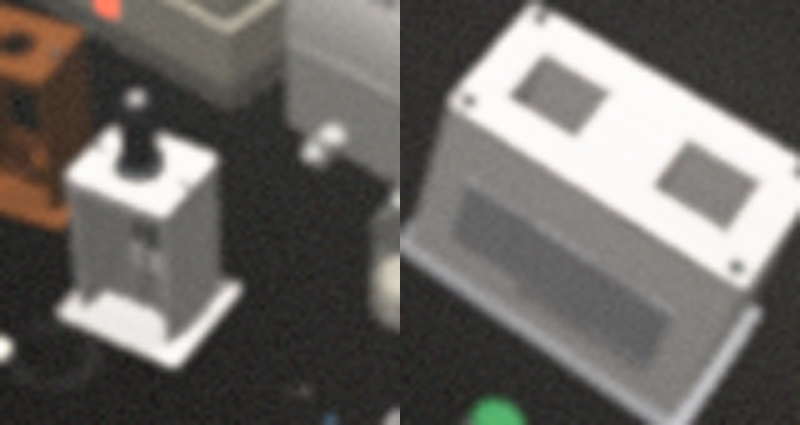

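The aluminium stand at scene pixel (299,197), holding the black-handled picker at (298,178), is the one to use. Its look-alikes are the brown stand at (273,170) and the black one at (236,145), and neither holds a picker. The block is at (447,285), with one well towards (432,265) and the other towards (467,285). I'll move over the picker.

```bash
cat >> h.py <<'E'
def down(psi):
    x=np.array([np.cos(psi),np.sin(psi),0]); z=np.array([0,0,-1.]); return R.from_matrix(np.stack([x,np.cross(z,x),z],1))
def plan(xyz,psi=None,cur=None,rot=None):
    "units to move from measured (or given) pose to xyz with tool x yaw psi, pointing down"
    o=manip.get_obs(); p=np.array(o['position']) if cur is None else np.array(cur); r=R.from_quat(o['ee_rot']) if rot is None else rot
    x=r.as_matrix()[:,0]; cpsi=np.arctan2(x[1],x[0])
    if psi is None: psi=cpsi
    psi=cpsi+(psi-cpsi+np.pi)%(2*np.pi)-np.pi
    d=r.inv().apply(np.array(xyz)-p)/.05; w=(r.inv()*down(psi)).as_rotvec()/np.deg2rad(8)
    print('pos',np.round(p,4),'yaw',round(cpsi,4),'shift',np.round(d,3),'turn',np.round(w,3)); return d,w
E
python3 - <<'E'
from h import *
c=cal('wrist'); o=manip.get_obs(); r=R.from_quat(o['ee_rot'])
print('cam in tool',r.inv().apply(np.array(c['xyz'])-o['position']), (r.inv()*R.from_quat(c['orientation'])).as_matrix().round(2), c['fx'])
plan([.49,.24,.32])
print(manip.get_obs()['joint_pos'])
E
```

```text
cam in tool [ 0.06643591 -0.00031691 -0.16647742] [[ 0.    0.96  0.26]
 [ 1.   -0.   -0.  ]
 [-0.    0.26 -0.96]] 290.85637503719147
pos [0.1387 0.6094 0.208 ] yaw 2.9178 shift [-8.491 -5.645 -2.24 ] turn [ 0.001 -0.    -0.   ]
[-1.36956745  0.33219346 -0.06473226  1.46009329  0.02157233  1.3499076
 -0.08851626]
```

```bash
python3 -m pendant '[[-1,-0.6,-0.6,0,0,0,1],[-2,-1.2,-1.2,0,0,0,1],[-3,-1.8,-2,0,0,0,1],[-4,-2.5,-2.24,0,0,0,1],[-5,-3.2,-2.24,0,0,0,1],[-6,-3.9,-2.24,0,0,0,1],[-7,-4.6,-2.24,0,0,0,1],[-8.49,-5.64,-2.24,0,0,0,1],[-8.49,-5.64,-2.24,0,0,0,1],[-8.49,-5.64,-2.24,0,0,0,1]]' 30
python3 - <<'E'
from h import *
o=manip.get_obs(); im,d=manip.camera('wrist'); c=cal('wrist'); print(o['position'],o['joint_pos'],o['clock'])
np.savez('w1.npz',im=im,d=d); save('w1.png',im); P=cloud(c,d)
def top(zl,zh,box=(.45,.6,.15,.33)):
    x0,x1,y0,y1=box
    m=(P[...,2]>zl)&(P[...,2]<zh)&(P[...,0]>x0)&(P[...,0]<x1)&(P[...,1]>y0)&(P[...,1]<y1)&(d>0)
    q=P[m][:,:2].astype(np.float32); print(m.sum(),cv2.minAreaRect(q),np.round(q.mean(0),4), np.round(np.median(P[m][:,2]),4))
top(.114,.123);top(.135,.18); 
for t in ['handle','stand_hole','picker']:
    for q in manip.tip_of(t,'wrist')[:2]:
        u,v=q['pixel']; print(t,q['p'],q['pixel'],world(c,u,v,d[int(v),int(u)]))
E
```

```text
clock: 2.65
position: [0.4919, 0.2372, 0.3201]
ee_rot: [0.114, 0.993, -0.0, 0.0]
ft_force: [0.3, 0.1, -0.0]
grip_width: 0.996
grasp_force: 0.0
[0.49187166 0.23717624 0.32007713] [-0.81187067  0.11452288  0.30941227  1.49880643 -0.03395163  1.53338647
  0.83823703] 2.65
1762 ((0.5303165912628174, 0.25680381059646606), (0.06071358919143677, 0.07010704278945923), 10.808743476867676) [0.5266 0.2565] 0.1204
441 ((0.5295782089233398, 0.2578432857990265), (0.024584384635090828, 0.018387148156762123), 19.319507598876953) [0.5263 0.2576] 0.1706
handle 0.96 [343.0, 206.3] [0.52533701 0.2579902  0.17191904]
stand_hole 0.61 [453.8, 200.8] [0.61292016 0.44974843 0.0007536 ]
stand_hole 0.6 [340.0, 198.1] [0.51809882 0.25675904 0.16160822]
picker 0.61 [332.3, 182.8] [0.50754047 0.25167782 0.12070102]
```

View pics/w1.png

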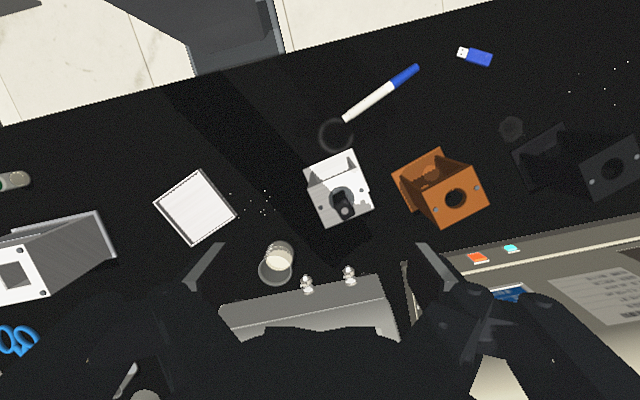

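The wrist picture shows the aluminium stand at (338,190) with the black handle on top at (343,206). Brown is at (440,190) and black at (610,170).

Run:
```python
from h import *
z=np.load('w1.npz'); im,d=z['im'],z['d']; c=cal('wrist'); P=cloud(c,d)
for zl,zh in [(.166,.178),(.150,.178),(.117,.1235)]:
    m=(P[...,2]>zl)&(P[...,2]<zh)&(abs(P[...,0]-.53)<.05)&(abs(P[...,1]-.257)<.05)
    q=P[m][:,:2].astype(np.float32); print(m.sum(),cv2.minAreaRect(q),q.mean(0),np.median(P[m][:,2]))
plan([.5295,.2575,.22],np.deg2rad(199.3))
```

```text
316 ((0.5282450914382935, 0.260117769241333), (0.024488011375069618, 0.017992164939641953), 19.423843383789062) [0.52722734 0.26020458] 0.17110876259154206
386 ((0.5281679034233093, 0.260223925113678), (0.02456802688539028, 0.018324239179491997), 19.284515380859375) [0.52565134 0.26004067] 0.1708294379421348
1741 ((0.5288586616516113, 0.2592715322971344), (0.06071325019001961, 0.07010667771100998), 11.071333885192871) [0.5255055  0.25907052] 0.12039105853985455
pos [0.4892 0.2415 0.32  ] yaw 2.9199 shift [-0.716  0.488  1.999] turn [ 3.e-03 -2.e-03 -4.e+00]
```

```bash
cat >> h.py <<'E'
def rect(zl,zh,xy,h=.05,name='wrist'):
    im,d=manip.camera(name); c=cal(name); P=cloud(c,d)
    m=(P[...,2]>zl)&(P[...,2]<zh)&(abs(P[...,0]-xy[0])<h)&(abs(P[...,1]-xy[1])<h)&(d>0)
    q=P[m][:,:2].astype(np.float32); print(m.sum(),cv2.minAreaRect(q),q.mean(0),np.median(P[m][:,2])); return im,d,c,P
E
python3 -m pendant '[[-0.2,0.1,0.4,0,0,-1.2,1],[-0.4,0.3,0.8,0,0,-2.5,1],[-0.6,0.4,1.1,0,0,-3.5,1],[-0.72,0.46,1.4,0,0,-4,1],[-0.72,0.46,1.4,0,0,-4,1],[-0.72,0.46,1.4,0,0,-4,1],[-0.72,0.46,1.4,0,0,-4,1],[-0.72,0.46,1.4,0,0,-4,1],[-0.72,0.46,1.4,0,0,-4,1],[-0.72,0.46,1.4,0,0,-4,1]]' 30
python3 - <<'E'
from h import *
im,d,c,P=rect(.160,.18,(.53,.258)); rect(.117,.1235,(.53,.258))
plan([.5295,.2575,.143],np.deg2rad(199.3))
E
```

```text
clock: 4.1
position: [0.5302, 0.2547, 0.2501]
ee_rot: [-0.167, 0.986, 0.0, 0.0]
ft_force: [-1.1, 0.8, 0.1]
grip_width: 0.997
grasp_force: 0.0
549 ((0.5315072536468506, 0.2552768290042877), (0.024423256516456604, 0.016967536881566048), 19.177566528320312) [0.5298921  0.25473484] 0.1711787017177104
2793 ((0.5320240259170532, 0.25444549322128296), (0.0604107491672039, 0.07023438811302185), 10.533855438232422) [0.52939135 0.2529554 ] 0.1204622991200624
pos [0.5302 0.2547 0.25  ] yaw -2.807 shift [-0.004  0.058  2.141] turn [ 0.001  0.001 -0.016]
```

```bash
python3 -m pendant '[[-0.02,0,0.6,0,0,0,0.2],[-0.02,0,1.2,0,0,0,0.0],[-0.02,0,1.7,0,0,0,0.0],[-0.02,0,2.0,0,0,0,0.0],[-0.02,0,2.13,0,0,0,0.0],[-0.02,0,2.13,0,0,0,-1],[-0.02,0,2.13,0,0,0,-1],[-0.02,0,2.13,0,0,0,-1],[-0.02,0,2.13,0,0,0,-1],[-0.02,0,2.13,0,0,0,-1]]' 80
python3 - <<'E'
from h import *
c=cal('scene'); plan([.532,.2545,.26]);
E
```

```text
clock: 5.45
position: [0.5316, 0.2555, 0.1445]
ee_rot: [-0.167, 0.986, 0.0, 0.001]
ft_force: [-0.9, 0.4, 6.2]
grip_width: 0.164
grasp_force: 78.8
pos [0.5316 0.2555 0.1445] yaw -2.8067 shift [-0.004 -0.02  -2.31 ] turn [0.005 0.012 0.   ]
```

```bash
python3 -m pendant '[[0,0,-0.3,0,0,0,-1],[0,0,-0.7,0,0,0,-1],[0,0,-1.2,0,0,0,-1],[0,0,-1.7,0,0,0,-1],[0,0,-2.2,0,0,0,-1],[0,0,-2.6,0,0,0,-1],[0,0,-3.0,0,0,0,-1],[0,0,-3.0,0,0,0,-1],[0,0,-3.0,0,0,0,-1],[0,0,-3.0,0,0,0,-1]]' 80
python3 - <<'E'
from h import *
im,d,c,P=rect(.09,.17,(.53,.258)); save('lift.png',im)
im,d=manip.camera('side'); save('lift_s.png',cv2.resize(im[100:300,220:440],(660,600)))
cs=cal('side'); P=cloud(cs,d)
np.savez('lift.npz',d=d,im=im)
print({k:np.round(v,2) for k,v in manip.get_obs().items()})
# block geometry from scene, with well rims
z=np.load('scene0.npz'); d=z['d']; c=cal('scene'); P=cloud(c,d)
plan([.60,-.245,.29],np.deg2rad(180))
E
```

```text
clock: 6.7
position: [0.5308, 0.2549, 0.2926]
ee_rot: [-0.167, 0.986, -0.0, -0.001]
ft_force: [-0.7, 0.1, -2.3]
grip_width: 0.166
grasp_force: 78.3
2460 ((0.5320590138435364, 0.2542955279350281), (0.06029031425714493, 0.07005941867828369), 10.613348007202148) [0.52847797 0.2527274 ] 0.1205259890715665
{'clock': np.float64(6.8), 'joint_pos': array([-0.76,  0.22,  0.28,  1.44, -0.06,  1.49,  1.43]), 'joint_velocities': array([-0., -0.,  0., -0.,  0.,  0., -0.]), 'tau': array([ 0.000e+00, -5.395e+01,  3.020e+00, -4.042e+01,  2.000e-02,
        0.000e+00, -0.000e+00]), 'position': array([0.53, 0.25, 0.29]), 'ee_rot': array([-0.17,  0.99, -0.  , -0.  ]), 'ft_force': array([-0.38,  0.99, -1.34]), 'torque': array([ 0.  ,  0.03, -0.03]), 'grasp_force': np.float64(78.28), 'grip_width': np.float64(0.17)}
pos [0.5309 0.2549 0.2928] yaw -2.8069 shift [ 1.979 -9.897  0.06 ] turn [-0.003 -0.008  2.397]
```

View pics/lift.png

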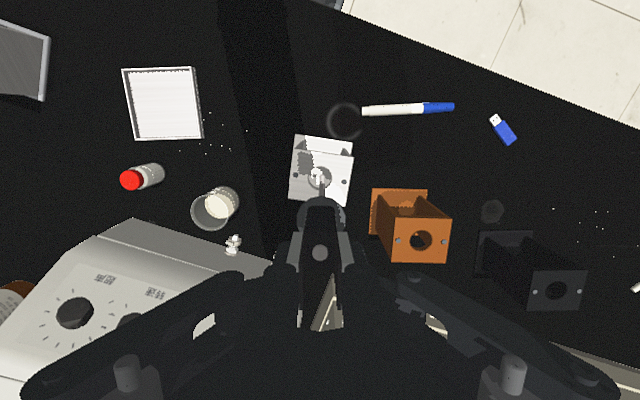

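The wrist picture shows the picker hanging free of the stand, with its T bar above the hole at (320,178). The tray is at (163,103). Next I'll look into the wells.

```bash
python3 -m pendant '[[0.2,-1,0,0,0,0.3,-1],[0.4,-2.1,0,0,0,0.6,-1],[0.6,-3.3,0,0,0,0.9,-1],[0.9,-4.5,0,0,0,1.2,-1],[1.1,-5.7,0,0,0,1.5,-1],[1.4,-6.9,0,0,0,1.8,-1],[1.6,-8.1,0,0,0,2.1,-1],[1.8,-9.2,0,0,0,2.4,-1],[1.98,-9.9,0,0,0,2.4,-1],[1.98,-9.9,0,0,0,2.4,-1]]' 80
python3 - <<'E'
from h import *
p=manip.get_obs()['position']
im,d,c,P=rect(.122,.138,(.534,-.246),.1); save('w2.png',im); np.savez('w2.npz',im=im,d=d,xyz=c['xyz'],q=c['orientation'])
print(p,manip.get_obs()['position'],manip.get_obs()['joint_pos'],manip.get_obs()['clock'])
for t in ['cap_top','block_top','blank','carrier']:
    for q in manip.tip_of(t,'wrist')[:2]:
        u,v=q['pixel']; print(t,round(q['p'],2),q['pixel'],ray_z(c,u,v,.064 if t=='cap_top' else .13))
E
```

```text
clock: 8.05
position: [0.5991, -0.2489, 0.2927]
ee_rot: [0.003, 1.0, -0.001, -0.001]
ft_force: [-0.5, -0.7, -0.7]
grip_width: 0.163
grasp_force: 78.4
8202 ((0.5337337851524353, -0.2426738142967224), (0.150357186794281, 0.07924719154834747), 89.84004974365234) [ 0.53211784 -0.24269529] 0.13053658611355004
[ 0.59905555 -0.24891226  0.29271897] [ 0.59974902 -0.24646722  0.29277608] [-0.11811955  0.39859928  0.62408496  1.27872611 -0.22815894  1.53545297
  2.04399073] 8.1
cap_top 0.63 [295.3, 116.3] [ 0.53060419 -0.27873316  0.064     ]
block_top 0.64 [326.8, 121.1] [ 0.53623742 -0.23900846  0.13      ]
blank 0.65 [349.4, 119.4] [ 0.53451308 -0.21430607  0.13      ]
carrier 0.73 [296.9, 119.9] [ 0.53487172 -0.27171821  0.13      ]
```

View pics/w2.png

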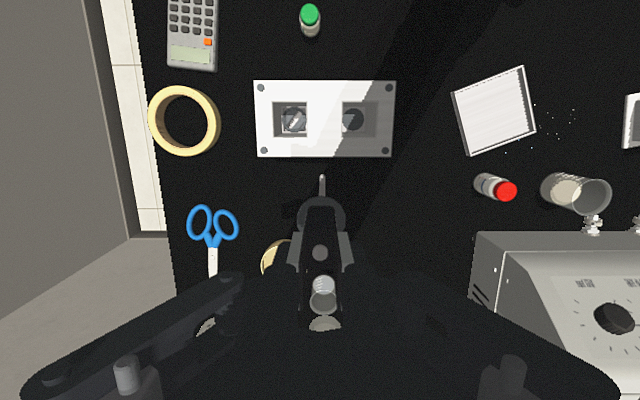

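The wrist picture shows the slotted cap in the left well at (293,119). The plain spacer is in the right well at (355,119). I'll look closer at the slot.

```bash
python3 -m pendant '[[0,-0.3,0.3,0,0,0,-1],[0,-0.6,0.7,0,0,0,-1],[0,-0.72,1.2,0,0,0,-1],[0,-0.72,1.6,0,0,0,-1],[0,-0.72,1.8,0,0,0,-1],[0,-0.72,1.8,0,0,0,-1],[0,-0.72,1.8,0,0,0,-1],[0,-0.72,1.8,0,0,0,-1],[0,-0.72,1.8,0,0,0,-1],[0,-0.72,1.8,0,0,0,-1]]' 80
python3 - <<'E'
from h import *
ims=[];ds=[]
for i in range(4):
    im,d=manip.camera('wrist'); ims.append(im.astype(float)); ds.append(d)
c=cal('wrist'); im=np.mean(ims,0); d=np.median(ds,0); P=cloud(c,d)
np.savez('w3.npz',im=im,d=d,xyz=c['xyz'],q=c['orientation'])
print(manip.get_obs()['position'],c['xyz'])
m=(P[...,2]>.124)&(P[...,2]<.136)&(abs(P[...,0]-.534)<.06)&(abs(P[...,1]+.245)<.09); q=P[m][:,:2].astype(np.float32); print(cv2.minAreaRect(q))
# rectify at cap plane z=.064 : 0.1 mm/px, 44 mm window about (.534,-.281)
cx0,cy0=.534,-.281; N=440
Rm=R.from_quat(c['orientation']).inv()
g=(np.arange(N)-N/2)*1e-4; X,Y=np.meshgrid(cx0+g,cy0+g,indexing='ij')  # row = x, col = y
def rectify(z):
    p=Rm.apply(np.stack([X,Y,0*X+z],-1).reshape(-1,3)-np.array(c['xyz']))
    u=c['cx']+c['fx']*p[:,0]/-p[:,2]; v=c['cy']-c['fy']*p[:,1]/-p[:,2]
    return u.reshape(N,N).astype(np.float32),v.reshape(N,N).astype(np.float32)
u,v=rectify(.064)
a=cv2.remap(im.astype(np.float32),u,v,cv2.INTER_CUBIC); b=cv2.remap(d.astype(np.float32),u,v,cv2.INTER_NEAREST)
np.savez('rect.npz',a=a,b=b)
dz=cv2.remap(P[...,2].astype(np.float32),u,v,cv2.INTER_NEAREST)
print(np.round(dz[::40,::40]*1e3).astype(int))
vis=np.hstack([np.clip(a*1.6,0,255),np.repeat(np.clip((dz-.03)/.05*255,0,255)[...,None],3,2)])
save('rect.png',cv2.resize(vis.astype(np.uint8),(800,400)))
E
```

```text
clock: 9.55
position: [0.6003, -0.281, 0.2037]
ee_rot: [0.0, 1.0, 0.0, 0.0]
ft_force: [0.5, -0.1, -0.9]
grip_width: 0.168
grasp_force: 78.4
[ 0.60026917 -0.28096154  0.20345155] [ 0.5337486  -0.28140247  0.36996869]
((0.5332459807395935, -0.24502238631248474), (0.15042507648468018, 0.08016999065876007), 89.49910736083984)
[[101 101 102 102 102 102 104 104 104 105 105]
 [ 86  60  60  60  61  60  61  61  60  31  88]
 [ 86  61  40  65  64  65  64  65  41  12  89]
 [ 87  61  65  65  64  64  41  63  64  13  90]
 [ 87  64  40  64  64  40  40  40  64  15  92]
 [ 88  65  65  64  40  41  40  64  65  17  93]
 [ 89  64  64  64  40  41  64  65  65  18  95]
 [ 75  60  64  41  40  65  65  64  65  21  96]
 [ 75  52  65  63  63  65  64  65  40  24  98]
 [ 77  55  55  55  64  64  65  53  52  25  99]
 [ 77  70  70  69  68  67  67  66  66  65 101]]
```

View pics/rect.png

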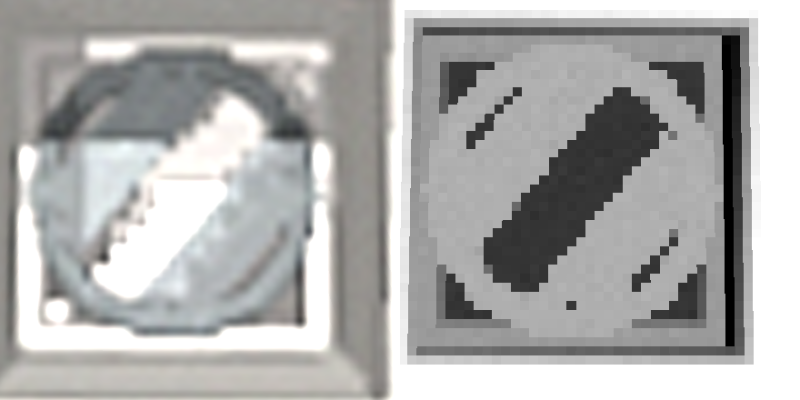

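The rectified views show the slot clearly, running from upper right to lower left. The carrier sits against the −y side of its well. I'll fit the slot and the held T bar in the same frame.

Run:
```python
from h import *
z=np.load('w3.npz'); d=z['d']; im=z['im']; c=dict(cal('wrist')); c['xyz']=z['xyz']; c['orientation']=z['q']; P=cloud(c,d)
N=440; g=(np.arange(N)-N/2)*1e-4; X,Y=np.meshgrid(.534+g,-.281+g,indexing='ij')
p=R.from_quat(c['orientation']).inv().apply(np.stack([X,Y,0*X+.064],-1).reshape(-1,3)-c['xyz'])
u=(c['cx']+c['fx']*p[:,0]/-p[:,2]).reshape(N,N).astype(np.float32); v=(c['cy']-c['fy']*p[:,1]/-p[:,2]).reshape(N,N).astype(np.float32)
dz=cv2.remap(P[...,2].astype(np.float32),u,v,cv2.INTER_NEAREST)
def big(m):
    n,l,s,ce=cv2.connectedComponentsWithStats(m.astype(np.uint8)); k=1+np.argmax(s[1:,4]); return l==k
def rep(n,m):
    ij=np.argwhere(m); q=np.stack([X[m],Y[m]],1); r=cv2.minAreaRect((q*1e3).astype(np.float32))
    w=np.linalg.eigh(np.cov(q.T)); a=np.degrees(np.arctan2(w[1][1,1],w[1][0,1])); print(n,m.sum()*.01,'mm2 mean',q.mean(0).round(4),'rect',np.round(r[0],2),np.round(r[1],2),round(r[2],1),'pca',round(a,2), 'len',np.sqrt(12*w[0]).round(4))
s=(dz<.050)&(dz>.03); s[:80]=0; s[330:]=0;s[:,:60]=0;s[:,360:]=0
rep('slot',big(cv2.morphologyEx(s.astype(np.uint8),cv2.MORPH_OPEN,np.ones((25,25)))))
cap=cv2.morphologyEx(((dz>.0622)&(dz<.0675)).astype(np.uint8),cv2.MORPH_CLOSE,np.ones((9,9)))|s.astype(np.uint8)
cap=big(cap); ct,_=cv2.findContours(cap.astype(np.uint8),0,1); cc,rr=cv2.minEnclosingCircle(ct[0]); print('capcirc',.534+(cc[1]-220)*1e-4,-.281+(cc[0]-220)*1e-4,rr*.1)
rep('cap',cap)
# bar & shaft: points near tcp
for zl,zh in [(.055,.085),(.085,.11),(.11,.15),(.15,.17),(.172,.182)]:
    m=(abs(P[...,0]-.6)<.03)&(abs(P[...,1]+.281)<.03)&(P[...,2]>zl)&(P[...,2]<zh)&(d>0); q=P[m]
    if len(q): print(zl,zh,len(q),q.mean(0).round(4),q.min(0).round(4),q.max(0).round(4))
# well edges on top plane
m=(P[...,2]>.126)&(P[...,2]<.134)&(abs(P[...,0]-.534)<.04)&(abs(P[...,1]+.245)<.08)
```

```text
slot 180.54 mm2 mean [ 0.5331 -0.2841] rect [ 533.2  -284.26] [ 8.6  25.99] 50.3 pca 140.41 len [0.0074 0.0244]
capcirc 0.53245 -0.2832 18.586094665527344
cap 844.6 mm2 mean [ 0.5329 -0.2839] rect [ 532.95 -284.15] [33.3 32.1] 90.0 pca 84.71 len [0.0286 0.0287]
0.055 0.085 68 [ 0.5934 -0.2804  0.0763] [ 0.5834 -0.2917  0.0649] [ 0.599 -0.277  0.085]
0.085 0.11 35 [ 0.5978 -0.2797  0.0983] [ 0.5972 -0.2821  0.0855] [ 0.5988 -0.2772  0.1098]
0.11 0.15 288 [ 0.5741 -0.2791  0.1293] [ 0.5703 -0.311   0.1104] [ 0.5986 -0.2513  0.1314]
0.172 0.182 32 [ 0.5879 -0.2811  0.1811] [ 0.5835 -0.297   0.1799] [ 0.5958 -0.2648  0.1819]
```

```bash
python3 -m pendant '[[0,0,-0.5,0,0,0,-1],[0,0,-1.0,0,0,0,-1],[0,0,-1.5,0,0,1,-1],[0.2,0,-1.6,0,0,2,-1],[0.6,0,-1.6,0,0,3,-1],[1.1,-0.09,-1.6,0,0,4,-1],[1.34,-0.09,-1.6,0,0,4.95,-1],[1.34,-0.09,-1.6,0,0,4.95,-1],[1.34,-0.09,-1.6,0,0,4.95,-1],[1.34,-0.09,-1.6,0,0,4.95,-1]]' 80
python3 - <<'E'
from h import *
ims=[];ds=[]; manip.camera('wrist')
for i in range(4):
    im,d=manip.camera('wrist'); ims.append(im.astype(float)); ds.append(d)
c=cal('wrist'); im=np.mean(ims,0); d=np.median(ds,0); P=cloud(c,d); o=manip.get_obs()
np.savez('w4.npz',im=im,d=d,xyz=c['xyz'],q=c['orientation'])
print(o['position'],c['xyz'],o['clock'],o['ft_force'],o['joint_pos'][6])
plan([.5331,-.2841,.28],np.deg2rad(140.4))
m=(P[...,2]>.126)&(P[...,2]<.134)&(abs(P[...,0]-.534)<.06)&(abs(P[...,1]+.245)<.09); q=P[m][:,:2].astype(np.float32); print(cv2.minAreaRect(q))
t=o['position']
for zl,zh in [(.142,.16),(.16,.18),(.18,.21),(.21,.245)]:
    m=(abs(P[...,0]-t[0])<.03)&(abs(P[...,1]-t[1])<.03)&(P[...,2]>zl)&(P[...,2]<zh)&(d>0); q=R.from_quat(o['ee_rot']).inv().apply(P[m]-t) if m.any() else []
    if len(q): print(zl,zh,len(q),'tool frame',q.mean(0).round(4),q.min(0).round(4),q.max(0).round(4))
save('w4.png',cv2.resize(im[60:260,220:420].astype(np.uint8),(600,600),interpolation=2))
E
```

```text
clock: 11.0
position: [0.5338, -0.2852, 0.2832]
ee_rot: [0.338, 0.941, -0.0, -0.0]
ft_force: [0.1, -0.4, -0.3]
grip_width: 0.167
grasp_force: 78.5
[ 0.53336034 -0.28553748  0.28334359] [ 0.48222519 -0.24331258  0.44984876] 11.25 [ 0.46029604 -0.69454356 -0.32989731] 1.4653514953452276
pos [ 0.5334 -0.2855  0.2833] yaw 2.4505 shift [0.022 0.019 0.067] turn [-0.001 -0.001  0.   ]
((0.533064603805542, -0.24505260586738586), (0.15042759478092194, 0.08018241822719574), 89.47259521484375)
0.142 0.16 56 tool frame [0.0063 0.0017 0.1268] [ 0.0012 -0.0009  0.1237] [0.011  0.0043 0.1291]
0.16 0.18 27 tool frame [0.0023 0.0017 0.113 ] [ 0.0013 -0.0008  0.1042] [0.0029 0.0043 0.1233]
0.18 0.21 45 tool frame [0.0022 0.0015 0.0892] [ 0.0005 -0.0016  0.0752] [0.0028 0.004  0.1033]
```

View pics/w4.png

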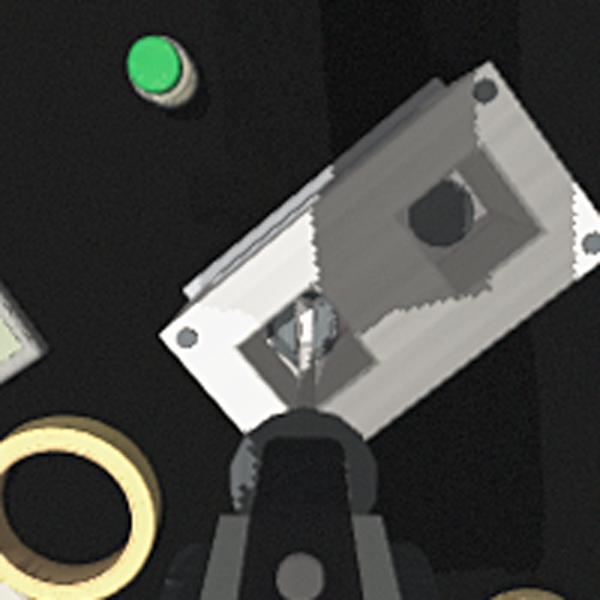

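The picture shows the bar's shaft at (305,370) lined up over the slot at (307,325). The block fit agrees between both yaws, so the bar's 1.6 mm offset along tool y is real and I'll correct for it. I'll lower and feel lightly.

```bash
python3 -m pendant '[[0.023,-0.013,0,0,0,0,-1],[0.023,-0.013,0.3,0,0,0,-1],[0.023,-0.013,0.7,0,0,0,-1],[0.023,-0.013,1.1,0,0,0,-1],[0.023,-0.013,1.4,0,0,0,-1],[0.023,-0.013,1.6,0,0,0,-1],[0.023,-0.013,1.68,0,0,0,-1],[0.023,-0.013,1.74,0,0,0,-1],[0.023,-0.013,1.8,0,0,0,-1],[0.023,-0.013,1.8,0,0,0,-1]]' 80
cat >> h.py <<'E'
def feel(n=8):
    F=[];T=[]
    for i in range(n): manip.camera('wrist'); o=manip.get_obs(); F.append(o['ft_force']);T.append(o['torque'])
    print('F',np.mean(F,0).round(2),'+-',(np.std(F,0)/n**.5).round(2),'T',np.mean(T,0).round(3),'pos',np.round(o['position'],4),'t',o['clock'])
E
python3 -c "
from h import *
feel(); plan([.5321,-.2853,.179])"
```

```text
clock: 12.5
position: [0.532, -0.2853, 0.1935]
ee_rot: [0.339, 0.941, 0.0, 0.0]
ft_force: [0.9, 0.1, -0.8]
grip_width: 0.17
grasp_force: 78.4
F [ 0.06 -0.07 -1.07] +- [0.18 0.14 0.12] T [-0.01   0.008 -0.008] pos [ 0.532  -0.2853  0.1935] t 12.9
pos [ 0.532  -0.2853  0.1935] yaw 2.45 shift [-0.002  0.001  0.291] turn [0.001 0.    0.   ]
```

```bash
python3 -m pendant '[[0,0,0.02,0,0,0,-1],[0,0,0.04,0,0,0,-1],[0,0,0.06,0,0,0,-1],[0,0,0.06,0,0,0,-1],[0,0,0.06,0,0,0,-1],[0,0,0.06,0,0,0,-1],[0,0,0.06,0,0,0,-1],[0,0,0.06,0,0,0,-1],[0,0,0.06,0,0,0,-1],[0,0,0.06,0,0,0,-1]]' 80
python3 -c "
from h import *
feel()"
```

```text
clock: 14.15
position: [0.532, -0.2853, 0.1905]
ee_rot: [0.339, 0.941, 0.0, -0.0]
ft_force: [0.7, -0.3, -0.9]
grip_width: 0.166
grasp_force: 78.4
F [ 0.15 -0.1  -1.  ] +- [0.17 0.12 0.15] T [-0.027  0.01   0.008] pos [ 0.532  -0.2853  0.1904] t 14.55
```

No force 5 mm below cap height, so the bar is in the slot. I'll go down to the middle of the cavity.

```bash
python3 -m pendant '[[0,0,0.03,0,0,0,-1],[0,0,0.06,0,0,0,-1],[0,0,0.09,0,0,0,-1],[0,0,0.12,0,0,0,-1],[0,0,0.15,0,0,0,-1],[0,0,0.18,0,0,0,-1],[0,0,0.21,0,0,0,-1],[0,0,0.21,0,0,0,-1],[0,0,0.21,0,0,0,-1],[0,0,0.21,0,0,0,-1]]' 80
python3 -c "
from h import *
feel(6)"
```

```text
clock: 15.8
position: [0.532, -0.2853, 0.18]
ee_rot: [0.339, 0.941, 0.0, 0.0]
ft_force: [-0.0, 0.4, -1.1]
grip_width: 0.168
grasp_force: 78.4
F [ 0.05  0.07 -1.34] +- [0.11 0.2  0.21] T [ 0.003 -0.01  -0.007] pos [ 0.5319 -0.2853  0.18  ] t 16.1
```

```bash
python3 -m pendant '[[0.006,0,0,0,0,1.25,-1],[0.011,0.002,0,0,0,2.5,-1],[0.016,0.004,0,0,0,3.75,-1],[0.021,0.007,0,0,0,5,-1],[0.025,0.011,0,0,0,6.25,-1],[0.028,0.016,0,0,0,7.5,-1],[0.030,0.021,0,0,0,8.75,-1],[0.031,0.026,0,0,0,10,-1],[0.032,0.032,0,0,0,11.25,-1],[0.032,0.032,0,0,0,11.25,-1]]' 80
python3 -c "
from h import *
feel(6); plan([.53,-.28,.18]); print(manip.get_obs()['joint_pos'])"
```

```text
clock: 17.35
position: [0.5318, -0.2829, 0.1798]
ee_rot: [0.905, 0.426, -0.0, 0.0]
ft_force: [0.4, 0.3, -1.2]
grip_width: 0.167
grasp_force: 78.4
F [ 0.03 -0.13 -0.96] +- [0.3  0.14 0.24] T [-0.022 -0.007  0.011] pos [ 0.5317 -0.2831  0.18  ] t 17.65
pos [ 0.5317 -0.2831  0.18  ] yaw 0.8808 shift [ 0.025 -0.066  0.001] turn [ 0.    -0.003 -0.   ]
[-0.38729159  0.46803063  1.0708483   1.60626291 -0.42140099  1.32042712
  0.05489908]
```

```bash
python3 -m pendant '[[0,0,-0.05,0,0,0,-1],[0,0,-0.08,0,0,0,-1],[0,0,-0.11,0,0,0,-1],[0,0,-0.14,0,0,0,-1],[0,0,-0.17,0,0,0,-1],[0,0,-0.2,0,0,0,-1],[0,0,-0.23,0,0,0,-1],[0,0,-0.27,0,0,0,-1],[0,0,-0.3,0,0,0,-1],[0,0,-0.3,0,0,0,-1]]' 80
python3 -c "
from h import *
feel(6)"
```

```text
clock: 18.9
position: [0.5318, -0.283, 0.1951]
ee_rot: [0.905, 0.426, 0.0, 0.0]
ft_force: [0.7, -0.6, -2.0]
grip_width: 0.165
grasp_force: 78.3
F [ 0.42 -0.15 -2.48] +- [0.16 0.22 0.11] T [-0.016 -0.013  0.014] pos [ 0.5317 -0.283   0.1949] t 19.2
```

The force now shows the carrier's weight, so it's lifting freely. I'll draw it straight out.

```bash
python3 -m pendant '[[0,0,-0.1,0,0,0,-1],[0,0,-0.3,0,0,0,-1],[0,0,-0.55,0,0,0,-1],[0,0,-0.85,0,0,0,-1],[0,0,-1.15,0,0,0,-1],[0,0,-1.45,0,0,0,-1],[0,0,-1.8,0,0,0,-1],[0,0,-2.1,0,0,0,-1],[0,0,-2.35,0,0,0,-1],[0,0,-2.5,0,0,0,-1]]' 80
python3 - <<'E'
from h import *
im,d=manip.camera('wrist'); c=cal('wrist'); P=cloud(c,d); o=manip.get_obs(); print(o['position'],o['ft_force'],o['clock'])
save('w5.png',im)
t=o['position']; m=(np.hypot(P[...,0]-t[0],P[...,1]-t[1])<.035)&(P[...,2]>t[2]-.17)&(P[...,2]<t[2]-.11)&(d>0); q=R.from_quat(o['ee_rot']).inv().apply(P[m]-t)
print(len(q),q.mean(0).round(4),q.min(0).round(4),q.max(0).round(4))
# tray from early scene picture & from w1/lift
ims,d=manip.camera('scene'); c=cal('scene'); save('s5.png',ims[140:340,240:500])
for q in manip.tip_of('tray','scene')[:1]: print('tray',q['pixel'],ray_z(c,*q['pixel'],0))
plan([.53,0,.315])
E
```

```text
clock: 20.45
position: [0.5318, -0.2831, 0.3207]
ee_rot: [0.905, 0.426, 0.0, 0.0]
ft_force: [0.4, 0.0, -1.9]
grip_width: 0.167
grasp_force: 78.3
[ 0.53197008 -0.28324353  0.32134295] [0.64184425 0.06566105 0.00242354] 20.5
1095 [0.0051 0.002  0.1313] [-0.0116 -0.0219  0.1102] [0.0246 0.0259 0.1652]
tray [361.1, 248.3] [5.39004759e-01 1.11761397e-02 1.11022302e-16]
pos [ 0.5318 -0.2831  0.32  ] yaw 0.8792 shift [ 4.338 -3.638  0.1  ] turn [ 0. -0. -0.]
```

View pics/w5.png

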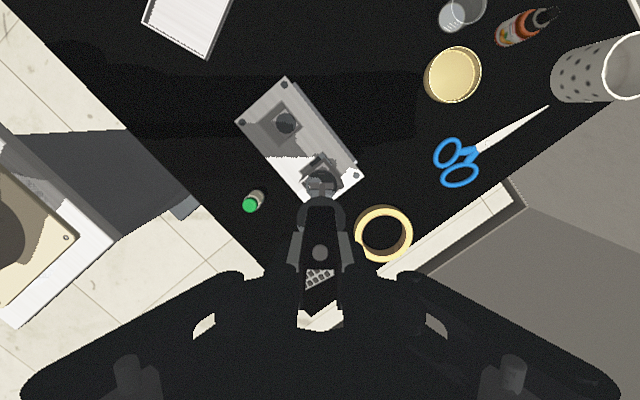

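The picture shows the carrier hanging on the T bar at (320,180), clear above the block, with the empty well below it. Next is the tray.

```bash
python3 -m pendant '[[0.15,-0.15,0,0,0,0,-1],[0.5,-0.52,0,0,0,0,-1],[1.0,-1.03,0,0,0,0,-1],[1.5,-1.55,0,0,0,0,-1],[2.0,-2.06,0,0,0,0,-1],[2.5,-2.58,0,0,0,0,-1],[3.0,-3.1,0,0,0,0,-1],[3.3,-3.4,0,0,0,0,-1],[3.48,-3.58,0,0,0,0,-1],[3.48,-3.58,0,0,0,0,-1]]' 80
python3 - <<'E'
from h import *
manip.camera('wrist')
im,d,c,P=rect(.008,.018,(.528,.006),.08); o=manip.get_obs(); print(o['position'],o['ft_force'],o['clock'],o['joint_pos'])
save('w6.png',im)
t=np.array(o['position']); rel=R.from_quat(o['ee_rot']).inv().apply(P.reshape(-1,3)-t).reshape(P.shape)
m=(np.hypot(rel[...,0],rel[...,1])<.04)&(rel[...,2]>.11)&(rel[...,2]<.175)&(d>0)
for zl,zh in [(.110,.119),(.119,.127),(.127,.14),(.14,.16),(.16,.172)]:
    k=m&(rel[...,2]>zl)&(rel[...,2]<zh)
    if k.sum()>5: q=rel[k]; print(zl,k.sum(),q.mean(0).round(4),q.min(0).round(4),q.max(0).round(4))
print('floor',np.median(P[(abs(P[...,0]-.528)<.03)&(abs(P[...,1]-.006)<.03)&(P[...,2]<.01)][:,2]))
plan([.527,.006,.2])
E
```

```text
clock: 21.85
position: [0.5047, -0.0341, 0.3197]
ee_rot: [0.905, 0.426, -0.0, -0.0]
ft_force: [-0.1, 0.5, -1.9]
grip_width: 0.167
grasp_force: 78.4
497 ((0.5249870419502258, 0.007806703448295593), (0.09994599223136902, 0.10001423954963684), 20.96552085876465) [0.5284076  0.01503701] 0.01410125839907217
[ 0.50479075 -0.03588677  0.31985419] [-0.5460813  -0.23149755 -2.40789786] 21.95 [-1.15162779 -0.02734173  1.13614506  1.62269398  0.02512622  1.53058229
 -0.70941175]
0.11 13 [0.0022 0.0021 0.1137] [ 0.001  -0.0002  0.1101] [0.0028 0.0047 0.1169]
0.119 669 [0.0041 0.0017 0.1232] [-0.0127 -0.0219  0.1191] [0.0242 0.0244 0.127 ]
0.127 117 [0.0084 0.0003 0.1326] [-0.0106 -0.0221  0.1271] [0.0239 0.0252 0.1397]
0.14 264 [0.0042 0.0015 0.1473] [-0.008  -0.0221  0.1403] [0.024  0.0246 0.1597]
0.16 23 [0.0137 0.0011 0.1623] [-1.00e-04 -1.75e-02  1.60e-01] [0.0235 0.0239 0.165 ]
floor 0.0035518300435058714
pos [ 0.5048 -0.0359  0.3199] yaw 0.878 shift [ 0.929 -0.193  2.397] turn [0.001 0.002 0.   ]
```

View pics/w6.png

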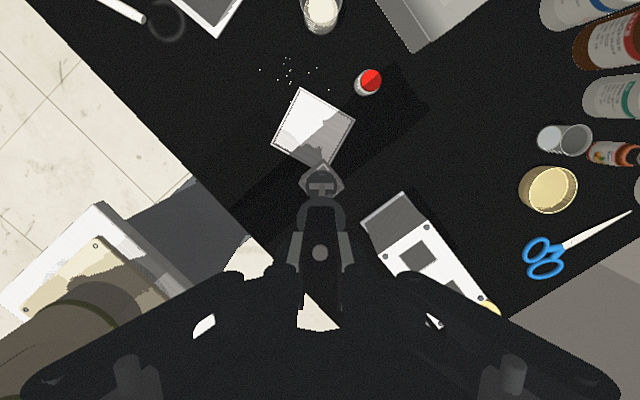

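The wrist picture shows the carrier hanging level at (322,183). The empty tray is at (312,128) and the red-capped vial is clear at (369,82). I'll lower over the tray centre.

```bash
python3 -m pendant '[[0.2,-0.06,0,0,0,0,-1],[0.55,-0.16,0.2,0,0,0,-1],[0.85,-0.25,0.6,0,0,0,-1],[0.93,-0.28,1.1,0,0,0,-1],[0.93,-0.28,1.6,0,0,0,-1],[0.93,-0.28,2.1,0,0,0,-1],[0.93,-0.28,2.5,0,0,0,-1],[0.93,-0.28,2.7,0,0,0,-1],[0.93,-0.28,2.76,0,0,0,-1],[0.93,-0.28,2.76,0,0,0,-1]]' 80
python3 - <<'E'
from h import *
feel(4)
im,d=manip.camera('wrist'); c=cal('wrist'); P=cloud(c,d); o=manip.get_obs()
t=np.array(o['position']); rel=R.from_quat(o['ee_rot']).inv().apply(P.reshape(-1,3)-t).reshape(P.shape)
k=(np.hypot(rel[...,0],rel[...,1])<.03)&(rel[...,2]>.115)&(rel[...,2]<.127)&(d>0); print('cap z',np.median(P[k][:,2]),P[k].mean(0)); plan([.5237,.0088,.17])
E
```

```text
clock: 23.2
position: [0.5241, 0.0098, 0.1824]
ee_rot: [0.905, 0.426, 0.0, 0.0]
ft_force: [0.3, -1.3, -2.1]
grip_width: 0.169
grasp_force: 78.4
F [-0.08 -0.2  -2.3 ] +- [0.28 0.26 0.12] T [0.025 0.027 0.027] pos [0.524  0.01   0.1825] t 23.4
cap z 0.05986629708067165 [0.52878726 0.01198667 0.05936687]
pos [0.5239 0.01   0.1824] yaw 0.8794 shift [-0.022  0.012  0.248] turn [ 0.001 -0.006 -0.   ]
```

```bash
python3 -m pendant '[[0,0,0.06,0,0,0,-1],[0,0,0.12,0,0,0,-1],[0,0,0.17,0,0,0,-1],[0,0,0.2,0,0,0,-1],[0,0,0.22,0,0,0,-1],[0,0,0.24,0,0,0,-1],[0,0,0.26,0,0,0,-1],[0,0,0.28,0,0,0,-1],[0,0,0.3,0,0,0,-1],[0,0,0.32,0,0,0,-1]]' 80
python3 -c "
from h import *
feel(8)"
```

```text
clock: 24.7
position: [0.5237, 0.0099, 0.1659]
ee_rot: [0.905, 0.426, 0.0, -0.0]
ft_force: [-0.4, -0.3, -1.9]
grip_width: 0.168
grasp_force: 78.6
F [ 0.03  0.   -1.2 ] +- [0.2  0.12 0.22] T [0.001 0.008 0.004] pos [0.5237 0.0099 0.166 ] t 25.1
```

The carrier is standing. I'll lower slightly so the bar is free, then turn back 90° about the shaft.

```bash
python3 -m pendant '[[0,0,0.08,0,0,0,-1],[-0.006,0,0.08,0,0,-1.25,-1],[-0.011,0.002,0.08,0,0,-2.5,-1],[-0.016,0.004,0.08,0,0,-3.75,-1],[-0.021,0.007,0.08,0,0,-5,-1],[-0.025,0.011,0.08,0,0,-6.25,-1],[-0.028,0.016,0.08,0,0,-7.5,-1],[-0.030,0.021,0.08,0,0,-8.75,-1],[-0.031,0.026,0.08,0,0,-10,-1],[-0.032,0.032,0.08,0,0,-11.25,-1]]' 80
python3 - <<'E'
from h import *
feel(6)
ims=[manip.camera('wrist') for _ in range(3)]; im=np.mean([a[0].astype(float) for a in ims],0); d=np.median([a[1] for a in ims],0)
c=cal('wrist'); P=cloud(c,d); o=manip.get_obs(); t=np.array(o['position']); rel=R.from_quat(o['ee_rot']).inv().apply(P.reshape(-1,3)-t).reshape(P.shape)
plan([.5237,.0088,.162])
save('w7.png',cv2.resize(im[120:240,260:380].astype(np.uint8),(600,600),interpolation=2))
k=(np.hypot(rel[...,0],rel[...,1])<.03)&(P[...,2]>.043)&(P[...,2]<.051)&(d>0); q=rel[k][:,:2]; print('cap',k.sum(),q.mean(0),cv2.minEnclosingCircle((q*1e3).astype(np.float32)))
s=(np.hypot(rel[...,0],rel[...,1])<.016)&(P[...,2]>.015)&(P[...,2]<.038)&(d>0); q=rel[s]; print('slot',s.sum(),q.mean(0),q.min(0),q.max(0))
if s.sum()>10:
    w=np.linalg.eigh(np.cov(q[:,:2].T)); print(np.degrees(np.arctan(w[1][1,1]/w[1][0,1])))
E
```

```text
clock: 26.35
position: [0.5238, 0.0076, 0.1617]
ee_rot: [0.336, 0.942, -0.0, -0.0]
ft_force: [-0.1, -0.9, -1.3]
grip_width: 0.169
grasp_force: 78.6
F [-0.2  -0.13 -1.17] +- [0.2  0.1  0.22] T [-0.011  0.    -0.016] pos [0.5239 0.0076 0.1619] t 26.65
pos [0.5239 0.0077 0.1619] yaw 2.4487 shift [ 0.017  0.014 -0.001] turn [ 0. -0. -0.]
cap 650 [0.00282256 0.00163627] ((-0.9362563490867615, 2.2634458541870117), 23.2818660736084)
slot 152 [ 0.0048803  -0.00110108  0.13425955] [-0.01409128 -0.0158548   0.12467104] [0.015543   0.01521802 0.14671154]
-11.215096618986225
```

View pics/w7.png

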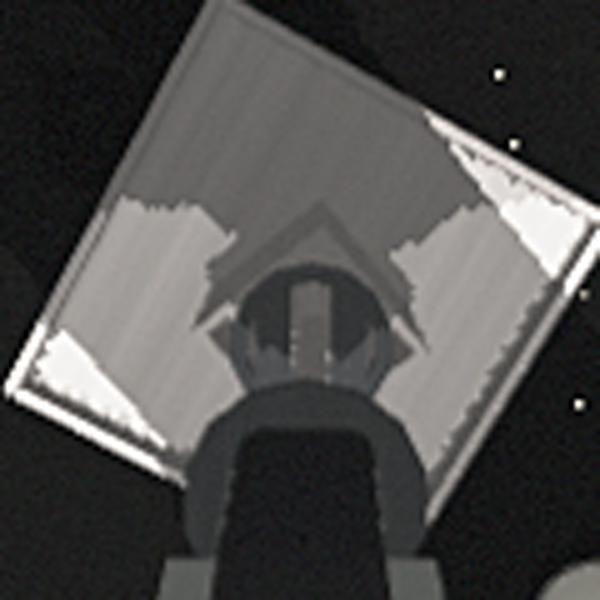

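The picture shows the carrier upright in the middle of the tray. The slot, at columns 292–330, lines up with the shaft. I'll raise slowly and feel for any catch.

```bash
python3 -m pendant '[[0,0,-0.03,0,0,0,-1],[0,0,-0.06,0,0,0,-1],[0,0,-0.09,0,0,0,-1],[0,0,-0.12,0,0,0,-1],[0,0,-0.15,0,0,0,-1],[0,0,-0.18,0,0,0,-1],[0,0,-0.21,0,0,0,-1],[0,0,-0.24,0,0,0,-1],[0,0,-0.27,0,0,0,-1],[0,0,-0.27,0,0,0,-1]]' 80
python3 - <<'E'
from h import *
feel(6)
im,d=manip.camera('wrist'); c=cal('wrist'); P=cloud(c,d); o=manip.get_obs(); t=np.array(o['position'])
k=(np.hypot(P[...,0]-t[0],P[...,1]-t[1])<.02)&(P[...,2]>.035)&(P[...,2]<.07)&(d>0); h=np.histogram(P[k][:,2],np.arange(.036,.07,.002)); print(h[0])
E
```

```text
clock: 28.05
position: [0.524, 0.0077, 0.1756]
ee_rot: [0.339, 0.941, 0.0, 0.0]
ft_force: [0.3, -0.2, -0.6]
grip_width: 0.168
grasp_force: 78.6
F [ 0.01 -0.04 -1.41] +- [0.18 0.11 0.2 ] T [ 0.003  0.014 -0.015] pos [0.5239 0.0077 0.1754] t 28.35
[ 11  13  11  94  46 377 147   5   4   1   4   3   2   2   5   1   2]
```

```bash
python3 -m pendant '[[0,0,-0.05,0,0,0,-1],[0,0,-0.1,0,0,0,-1],[0,0,-0.16,0,0,0,-1],[0,0,-0.25,0,0,0,-1],[0,0,-0.5,0,0,0,-1],[0,0,-1,0,0,0,-1],[0,0,-1.6,0,0,0,-1],[0,0,-2.1,0,0,0,-1],[0,0,-2.3,0,0,0,-1],[0,0,-2.3,0,0,0,-1]]' 80 && python3 -m pendant '[[0.15,0.2,0,0,0,0,-1],[0.5,0.6,0,0,0,0,-1],[1,1.2,0,0,0,0,-1],[1.5,1.9,0,0,0,0,-1],[2,2.5,0,0,0,0,-1],[2.5,3.1,0,0,0,0,-1],[2.8,3.6,0,0,0,0,-1],[3.02,3.87,0,0,0,0,-1],[3.02,3.87,0,0,0,0,-1],[3.02,3.87,0,0,0,0,-1]]' 80
python3 - <<'E'
from h import *
manip.camera('wrist'); manip.camera('wrist')
im,d,c,P=rect(.117,.1235,(.532,.2545)); o=manip.get_obs(); t=np.array(o['position']); print(o['clock'])
rel=R.from_quat(o['ee_rot']).inv().apply(P.reshape(-1,3)-t).reshape(P.shape)
for zl,zh in [(.09,.123),(.123,.135)]:
    k=(np.hypot(rel[...,0],rel[...,1])<.02)&(rel[...,2]>zl)&(rel[...,2]<zh)&(d>0); q=rel[k]; print(k.sum(),q.mean(0).round(4),q.min(0).round(4),q.max(0).round(4))
plan([.531,.2531,.1445]); save('w8.png',cv2.resize(im[100:260,240:400],(640,640),interpolation=2))
for q in manip.tip_of('stand_hole','wrist')[:2]: print(q['p'],q['pixel'],ray_z(c,*q['pixel'],.12))
E
```

```text
clock: 29.65
position: [0.5241, 0.0077, 0.2908]
ee_rot: [0.339, 0.941, 0.0, 0.0]
ft_force: [0.1, -0.5, -1.2]
grip_width: 0.168
grasp_force: 78.6
clock: 30.9
position: [0.5312, 0.2515, 0.2905]
ee_rot: [0.34, 0.941, -0.0, 0.0]
ft_force: [-0.1, 0.3, -0.9]
grip_width: 0.166
grasp_force: 78.6
2267 ((0.5319010615348816, 0.25488758087158203), (0.060283225029706955, 0.07016662508249283), 10.645042419433594) [0.52788717 0.25852332] 0.12048857280544228
31.05
48 [0.0022 0.0017 0.1052] [ 0.001  -0.0008  0.09  ] [0.003  0.0043 0.1222]
56 [0.0062 0.0018 0.1266] [ 0.0008 -0.0008  0.1231] [0.011  0.0043 0.1292]
pos [0.5312 0.2518 0.2908] yaw 2.4483 shift [0.021 0.016 2.926] turn [ 0.003 -0.001 -0.   ]
0.86 [441.6, 118.9] [0.56805161 0.39853797 0.12      ]
0.68 [324.0, 174.1] [0.53227101 0.25742374 0.12      ]
```

View pics/w8.png

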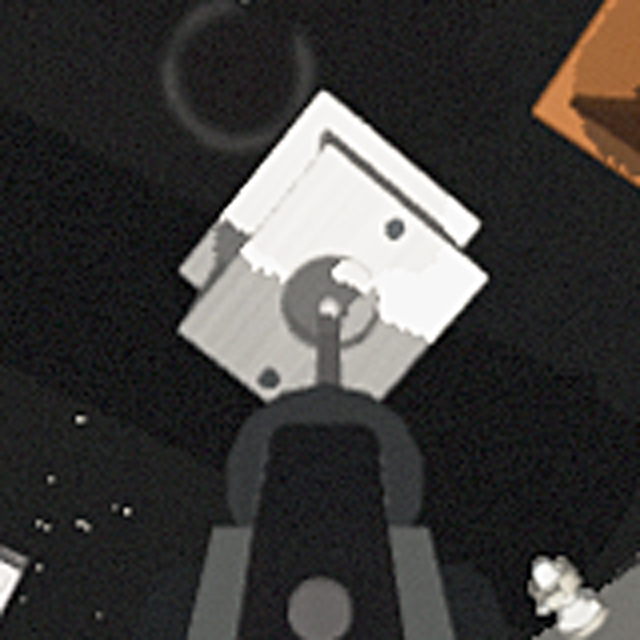

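The picture shows the bar tip over the hole at (328,308), within about 2 mm of its centre. I'll correct that and lower it in.

```bash
python3 -m pendant '[[0.03,0.023,0,0,0,0,-1],[0.03,0.023,0.2,0,0,0,-1],[0.03,0.023,0.5,0,0,0,-1],[0.03,0.023,0.9,0,0,0,-1],[0.03,0.023,1.3,0,0,0,-1],[0.03,0.023,1.7,0,0,0,-1],[0.03,0.023,2.1,0,0,0,-1],[0.03,0.023,2.5,0,0,0,-1],[0.03,0.023,2.8,0,0,0,-1],[0.03,0.023,2.86,0,0,0,-1]]' 80
python3 -c "
from h import *
feel(4)"
```

```text
clock: 32.35
position: [0.5299, 0.2545, 0.1462]
ee_rot: [0.339, 0.941, -0.001, -0.001]
ft_force: [-0.6, 0.6, -0.8]
grip_width: 0.168
grasp_force: 78.6
F [ 0.07  0.12 -0.71] +- [0.17 0.29 0.06] T [ 0.019  0.003 -0.026] pos [0.531  0.255  0.1482] t 32.55
```

```bash
python3 -m pendant '[[0,0,0.02,0,0,0,-1],[0,0,0.04,0,0,0,-1],[0,0,0.05,0,0,0,-1],[0,0,0.06,0,0,0,-1],[0,0,0.07,0,0,0,-1],[0,0,0.075,0,0,0,-1],[0,0,0.075,0,0,0,-1],[0,0,0.075,0,0,0,-1],[0,0,0.075,0,0,0,-1],[0,0,0.075,0,0,0,-1]]' 80
python3 -c "
from h import *
feel(4)"
```

```text
clock: 33.8
position: [0.5309, 0.2552, 0.1445]
ee_rot: [0.339, 0.941, 0.001, 0.0]
ft_force: [-0.2, 1.3, 5.7]
grip_width: 0.17
grasp_force: 79.5
F [-0.76  0.26  5.32] +- [0.07 0.04 0.13] T [ 0.011  0.246 -0.03 ] pos [0.5309 0.2552 0.1445] t 34.0
```

Contact: the collar rests on the plate. I'll open partway, then fully, and rise straight up.

```bash
python3 -m pendant '[[0,0,0,0,0,0,-0.3],[0,0,0,0,0,0,-0.3],[0,0,0,0,0,0,0],[0,0,0,0,0,0,0],[0,0,0,0,0,0,0],[0,0,-0.3,0,0,0,0],[0,0,-0.8,0,0,0,0],[0,0,-1.5,0,0,0,0],[0,0,-2.3,0,0,0,0],[0,0,-2.6,0,0,0,0]]' 30
python3 - <<'E'
from h import *
manip.camera('wrist');manip.camera('wrist')
im,d,c,P=rect(.160,.18,(.531,.255)); a=im[60:260,200:440]
m=abs(P[...,2]-.125)<.02
ims,ds=manip.camera('scene'); cs=cal('scene'); Ps=cloud(cs,ds)
for t in ['carrier','picker','blank','std_vial','beaker_100','vial_e']:
    for q in manip.trace(t,'scene')[:1]:
        k=q['pixels']&(ds>0); print(t,round(q['p'],2),np.median(Ps[k],0).round(3),np.percentile(Ps[k][:,2],97).round(3))
b=ims[160:290,260:416]
save('end.png',np.vstack([cv2.resize(a,(600,500))[:300],cv2.resize(b,(600,500))[:300,:]]))
print(manip.get_obs()['clock'])
E
```

```text
clock: 35.25
position: [0.5315, 0.255, 0.2772]
ee_rot: [0.339, 0.941, 0.002, 0.001]
ft_force: [0.1, 0.6, -1.0]
grip_width: 0.501
grasp_force: 0.0
446 ((0.5304926633834839, 0.25481975078582764), (0.016533002257347107, 0.024289868772029877), 50.138587951660156) [0.5293898 0.255772 ] 0.16954273969934502
carrier 0.78 [0.52  0.003 0.031] 0.047
picker 0.77 [0.528 0.25  0.144] 0.171
std_vial 0.69 [0.523 0.242 0.046] 0.12
beaker_100 0.61 [0.634 0.122 0.042] 0.065
vial_e 0.57 [ 0.399 -0.265  0.041] 0.057
35.75
```

View pics/end.png

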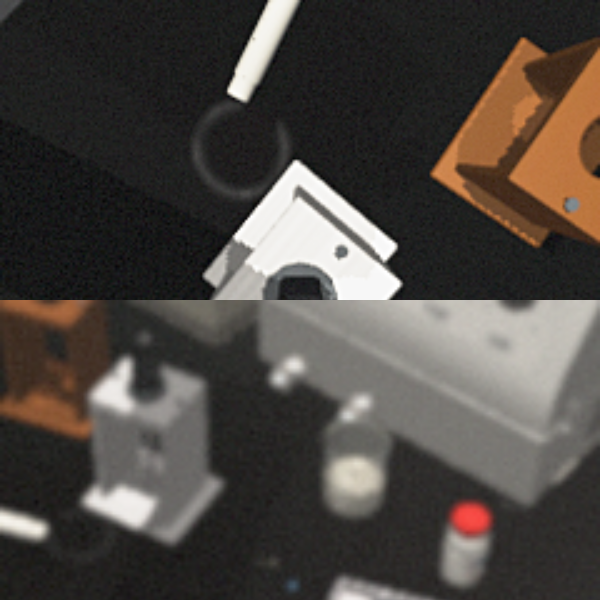

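The picture shows the picker hanging in the aluminium stand at (147,370), with its top at 0.17 m and centred. The depth reading puts the carrier upright in the tray, cap at 0.047 m. Nothing else has been disturbed, so I'll hand in.

```bash
python3 -c "
from workcell import manip
print(manip.hand_in())"
```

```text
the job is handed in; nothing more can be done
None
```

I handed the job in at about 36 s: the carrier stands upright in the tray, the picker hangs in its aluminium stand, and the plain spacer and the glassware were left alone.

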